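# Lock a circuit board in its holder and hold a hand lens over it in focus

## Robot

A 6-joint arm with a two-finger parallel gripper is mounted at the origin on a cart in front of the work surface, level with it; the furniture and walls round the work are solid. World frame = base frame: x ahead of the robot, y to its left, z up, the work surface at z = 0. Lengths are in mm, angles in degrees, forces in N, time in s.
With the tool pointing down it reaches from about 250 to 800 mm from the base axis. Payload 8.5 kg.
Tool frame: the origin (TCP) lies between the finger pads; the fingertips stand manip.tcp_to_tips ahead of it and the grasp point (between the pads) lies 5 mm behind it (manip.tcp_to_tips is the distance from the TCP to the fingertips, in mm); y points along the fingers, x is the direction in which the jaws open and shut, and the axes are right-handed (so a half turn about y gives the same grasp; the last joint's range is limited). The gripper opens to 85 mm and grips with 20 to 120 N. Pads are 22 mm wide; open, the fingers measure 114 mm over their backs; the gripper's body (76 mm by 85 mm) begins 54 mm behind the grasp point. The pads swing forward as they close: fully open they stand 13 mm farther back than shut.
Start: joints at [66.062, 13.648, -0.773, 75.585, 0, 90], TCP at [213, 479.803, 245.276] pointing down, gripper open.
Joint ranges: [-152.45, 152.45], [-59.26, 108.67], [-65.41, 83.53], [-104.44, 129.93], [-82.83, 76.93], [-180, 180]. Speed limits (degrees/s): [127.2, 127.2, 159.86, 180, 180, 180].

## Interface

Orientations are given as a 3x3 rotation matrix whose columns are the frame's x, y, z axes.
In Python, from station import readout, viewer, manip gives the robot as it stands. The module is installed in compiled form; this text tells all that it offers.
- The arm moves only by the tool send_rows, never from a script. Its argument "increments" is text: rows parted by semicolons, each of 7 numbers parted by spaces: the shift along the tool's x, y, z in units of 30 mm (1.0 is 30 mm), then the turn, a rotation vector about the tool's x, y, z in degrees, then the closure, from 0 (fully open) to 1 (shut). A call has 1 to 12 rows; each row is the pose to reach, as a shift and turn from the pose measured when the call began, along the tool's axes at that moment; what a row does not reach only later rows make up. A row lasts 1/10 s, in which the tool goes at most 50 mm and 8.59 degrees, less where a joint would pass 70% of its speed; a pose out of reach is approached as far as the arm can. A call with a gripper value outside its range is refused whole. The fingers move at their own pace and stop on an object; "force" is the grip in N (left out, the last holds). Time passes only in rows, so rows that repeat a pose let the fingers close. It gives the time, the measured TCP pose, the force and the opening at its end, in the units of the state.
- readout.sense(): the state, without advancing time (a new reading comes with each control period).
- viewer.get_image(name): name is "side" or "top"; returns a dict with "image" (480x640x3 uint8, red, green, blue), "fx", "fy", "cx", "cy" (pixels), "T" (4x4, takes a point from camera to world coordinates). Camera axes: x right, y down, z forward; pixel columns grow to the right and rows downward; lengths in mm; the calibration is good to about 2 mm. A picture is of the moment at which its call begins. There is no depth.
- manip.close_job(): hands the job in, once; it reports no verdict.
The state is a dict: "time_s": time; "joint_pos": joint angles; "qvel": joint speeds; "effort": joint torques, N m; "eef_pos": TCP position; "orientation": TCP orientation; "ft_force": force on the tool from outside, world axes, zero at the start; "wrist_torque": the same for the moment, N m; "opening": finger opening in mm.
Only numpy, scipy, OpenCV 4.12 (cv2) and the standard library are available. Lean on these libraries where they do the work, as an engineer would, in place of code of your own. Each camera call takes 0.05 s, during which the arm holds its last target. There are 200 camera calls.

## Task

Turn the red knob of the board holder clockwise until it clicks past its detent and stays over, which clamps the circuit board. Then pick up the hand lens by its handle and hold it level and still over the middle of the board, with the lens at the height of the yellow pointer on the gauge post, touching neither board nor holder with it. Finish while still holding the lens there; do not shift the yellow collar, the board or the small things lying around.

Things in the scene. Friction and masses are not known exactly. Their poses are not given: they have to be found in the camera images.
- holder: grey board holder fixed to the bench, base 120 mm (x) by 236 mm (y) by 12 mm thick, reaching from y = -136 to +100 mm. Origin on the bench under the middle of the clamped board; z up. A knob pedestal (46 mm across, to 36 mm high) stands at (0, -100) mm; a steel gauge post, 8 mm thick with its top at 154 mm, stands at (30, 78) mm. The board jaws reach 30 mm high.
- board_spot (a point): middle of the circuit board's upper face, 22 mm above the bench (its components reach 29 mm); axes as the holder's. Fixed in the holder.
- board: loose green circuit board, 45 x 60 x 9 mm, flat on two rests between the jaws of the holder; origin at the middle of its underside.
- knob (a joint): angle of the knob, rad: 0 fully open, grows clockwise seen from above, stop at 1.2. Starts at 0. A spring detent resists with up to about 0.13 N m, hardest near 0.3; let go before 0.8 it turns back, past 0.8 it snaps by itself to the stop and stays (locked above 1.1). The knob also drives the sliding jaw.
- knob_wing (a point): on the knob's vertical axis, 75 mm above the bench and level with the top of the wing. The red wing is a bar 44 mm long, 12 mm thick, its sides free from 44 to 75 mm above the bench over a black disc 42 mm across. x runs along the wing and turns with it (at joint value 0 along the holder's x).
- focus_mark (a point): tip of the yellow pointer of the collar (18 mm across, 10 mm high) on the gauge post; its height, 95 to 135 mm above the bench, is the height at which the middle of the lens must be held. It lies 30 mm in x and 55 mm in y from the holder's origin; x, y, z as the holder's.
- lens: loose hand lens lying flat, about 80 g: black straight handle 100 mm long, 16 mm wide, 18 mm high (x from -50 to +50 mm) and round black frame 66 mm across, 18 mm high, with a clear lens. Origin at the middle of the handle's underside; x runs along the handle to the lens, z up. It balances about 28 mm from the origin towards the lens; grip it there or between there and the middle, across the handle's 16 mm width, firmly (some 30 N).
- lens_center (a point): middle of the lens, 88 mm from the origin along x and 9 mm above the lens's underside.
- tape: amber tape roll, 69 mm across, 12 mm high, lying; leave alone.
- heatsink: grey finned heatsink, 30 x 45 x 23 mm; leave alone.
- terminal: green terminal block, 22 x 36 x 17 mm; leave alone.
- transformer: dark small transformer with yellow coil, 30 x 42 x 36 mm; leave alone.
Mind the look-alikes: they are no part of the job. Of the things shaped like the lens, the black one is meant.

How it is judged:
By the outcome, as a careful person would: the job done as asked, in the order asked, and still so for the second after the job is handed in, while the arm keeps its last pose, push and grip.
It also fails if it takes over 64 s, if anything falls off the work surface, if the arm or the gripper's body presses on something with over 40 N, if the wrist force passes 120 N, or if a joint passes its speed limit or range.

## Working session

There is one attempt and no reset: what is moved stays moved. The work goes in short steps, Python scripts to look and compute and a tool call to move; the robot and the scene stay as the last step left them, time stands still between calls to the robot, and variables do not carry over. Pictures are saved under pics/ and viewed, about 8 in all and at most 12, crops included, and the job is handed in when it is done.

Besides the shell and the picture viewer there is one more tool, called after ">>>" as name(argument=value, ...) on one line, values as JSON. send_rows: Moves the arm, as the interface text tells. Its arguments: {"type":"object","properties":{"increments":{"type":"string"},"force":{"type":"number"}},"required":["increments"]}

```bash
mkdir -p pics
cat > h.py <<'E'
import numpy as np, cv2
from station import readout, viewer, manip
def snap(n,f):
    d=viewer.get_image(n); cv2.imwrite(f'pics/{f}.png',cv2.cvtColor(d['image'],cv2.COLOR_RGB2BGR))
    np.savez(f'pics/{f}.npz',**d); return d
def crop(f,x0,y0,x1,y1,s):
    im=cv2.imread(f'pics/{f}.png')[y0:y1,x0:x1]
    return cv2.resize(im,None,fx=s,fy=s,interpolation=cv2.INTER_CUBIC)
def ray(f,u,v):
    d=np.load(f'pics/{f}.npz'); T=d['T']
    r=T[:3,:3]@np.array([(u-d['cx'])/d['fx'],(v-d['cy'])/d['fy'],1]); return T[:3,3],r/np.linalg.norm(r)
def atz(f,u,v,z):
    o,r=ray(f,u,v); return o+r*(z-o[2])/r[2]
def tri(obs):
    A=np.zeros((3,3));b=np.zeros(3);R=[]
    for f,u,v in obs:
        o,r=ray(f,u,v);P=np.eye(3)-np.outer(r,r);A+=P;b+=P@o;R.append((o,P))
    p=np.linalg.solve(A,b); return p,[np.linalg.norm(P@(p-o)) for o,P in R]
def proj(f,p):
    d=np.load(f'pics/{f}.npz');q=np.linalg.inv(d['T'])@np.append(p,1)
    return np.array([d['fx']*q[0]/q[2]+d['cx'],d['fy']*q[1]/q[2]+d['cy']])
E
python3 - <<'E'
from h import *
np.set_printoptions(precision=3,suppress=True)
s=readout.sense();print(s, manip.tcp_to_tips)
for n in('top','side'):
    d=snap(n,n+'0');print(n,d['fx'],d['fy'],d['cx'],d['cy']);print(d['T'])
E
```

```text
{'time_s': 0.0, 'joint_pos': array([66.062, 13.681, -0.818, 75.585,  0.001, 90.001]), 'qvel': array([ 0.039,  0.033, -0.005, -0.044,  0.024,  0.025]), 'effort': array([  0.003, -53.879,  34.644,   0.018,   0.   ,   0.   ]), 'eef_pos': array([212.846, 479.468, 244.673]), 'orientation': array([[ 0.406, -0.001, -0.914],
       [ 0.914, -0.001,  0.406],
       [-0.001, -1.   ,  0.   ]]), 'ft_force': array([ 0.258,  0.585, -0.703]), 'wrist_torque': array([ 0.017, -0.008,  0.041]), 'opening': 85.47038189220966} 14.0
top 471.14464617068717 471.14464617068717 316.2788480543089 232.32194277065543
[[  -0.028   -0.994    0.109  404.098]
 [  -0.999    0.031    0.027  -39.979]
 [  -0.03    -0.108   -0.994 1007.395]
 [   0.       0.       0.       1.   ]]
side 622.9464025783935 622.9464025783935 319.7459945698119 239.446718991714
[[   0.923   -0.225    0.311  141.139]
 [  -0.384   -0.581    0.718 -860.529]
 [   0.019   -0.782   -0.623  790.663]
 [   0.       0.       0.       1.   ]]
```

View pics/top0.png

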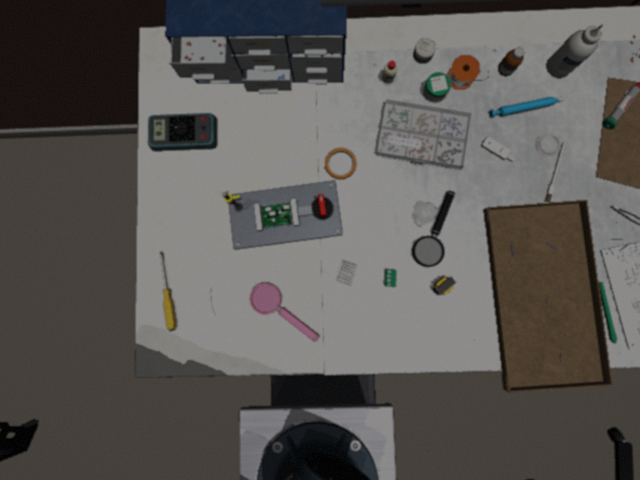

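View pics/side0.png

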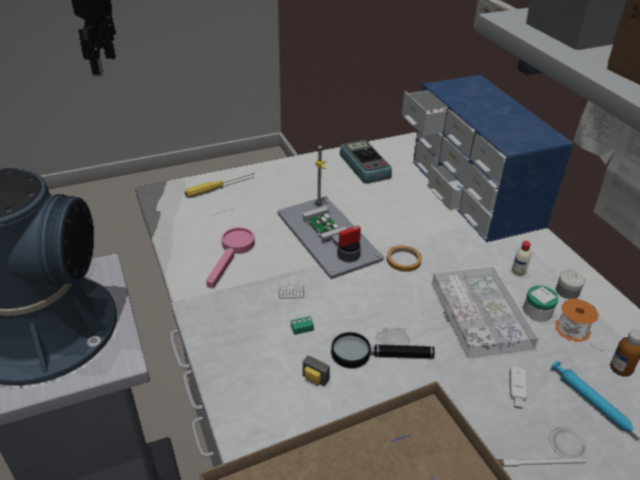

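Top view: the black lens has its frame at (428,250) and handle end at (450,193). The pink look-alike is at (265,297). The holder centre is near (277,214), with the red wing at (322,206) and post/yellow collar at (230,197). In the side view, the lens is at (351,349), wing at (349,237) and pointer at (321,163). Candidates for the lens are the black one at (428,250) and the pink one at (265,297), so I choose black. Next are close crops.

Run:
```python
from h import *
def grid(im,x0,y0,s,st=10):
    h,w=im.shape[:2]
    for x in range(x0-x0%st+st,x0+int(w/s),st):
        cv2.line(im,(int((x+.5-x0)*s),0),(int((x+.5-x0)*s),5 if x%20 else 10),(0,0,255),1)
        if x%20==0: cv2.putText(im,str(x),(int((x-x0)*s)-10,20),0,.35,(0,0,255),1)
    for y in range(y0-y0%st+st,y0+int(h/s),st):
        cv2.line(im,(0,int((y+.5-y0)*s)),(5 if y%20 else 10,int((y+.5-y0)*s)),(0,0,255),1)
        if y%20==0: cv2.putText(im,str(y),(10,int((y-y0)*s)+4),0,.35,(0,0,255),1)
    return im
def c(f,x0,y0,x1,y1,s): return grid(crop(f,x0,y0,x1,y1,s),x0,y0,s)
cv2.imwrite('pics/c1.png',np.vstack([c('top0',215,170,375,255,5)[:, :800]]))
cv2.imwrite('pics/c2.png',c('side0',270,140,400,280,4.2))
cv2.imwrite('pics/c3.png',np.hstack([c('top0',405,180,465,275,6),c('side0',320,320,440,415,3.5)[:570] if 0 else cv2.copyMakeBorder(c('side0',320,322,440,375,3.6),0,570-int(53*3.6+.5),0,0,0)]))
```

```text
(no output)
```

View pics/c1.png

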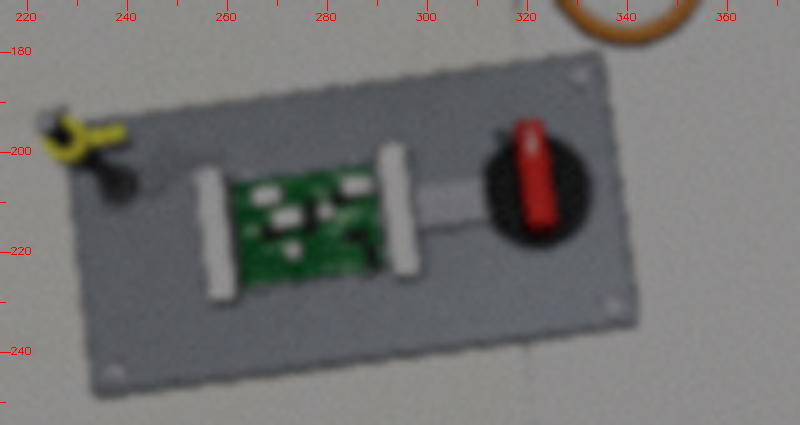

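View pics/c2.png

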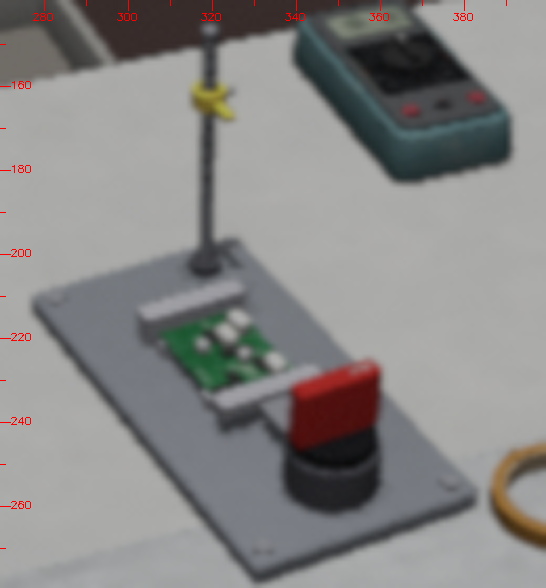

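View pics/c3.png

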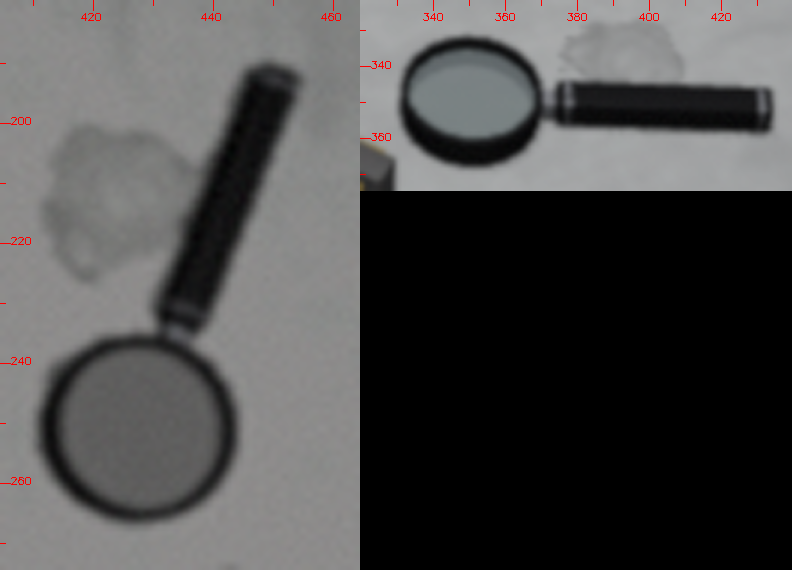

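Run:
```python
from h import *
from scipy.optimize import least_squares
np.set_printoptions(precision=1,suppress=True)
C=[(60,-136,334.5,179.9),(-60,-136,341.9,234.5),(-60,100,233.5,248.9)]
S=[(-60,-136),(60,-136),(-60,100)]
# side corners (base top face z=12)
so=[((258-0)/4.2+269.5,574/4.2+139.5),(475/4.2+269.5,491/4.2+139.5),(36/4.2+269.5,304/4.2+139.5)]
def H(q,x,y,z): c,s=np.cos(q[2]),np.sin(q[2]); return np.array([q[0]+c*x-s*y,q[1]+s*x+c*y,z])
def f(q,tt=1,ss=1):
    r=[]
    if tt: r+=[proj('top0',H(q,x,y,12))-(u,v) for x,y,u,v in C]
    if ss: r+=[(proj('side0',H(q,x,y,12))-(u,v)) for (x,y),(u,v) in zip(S,so)]
    return np.concatenate(r)
for a in((1,1),(1,0),(0,1)):
    r=least_squares(f,[420,50,0],args=a);print('holder',r.x[:2],np.degrees(r.x[2]),r.fun)
    if a==(1,1):q=r.x
print('knob exp',H(q,0,-100,75),'post',H(q,30,78,154),'ptr',H(q,30,55,0),'board',H(q,0,0,22))
t=lambda X,Y:('top0',214.5+X/5,169.5+Y/5); s=lambda X,Y:('side0',269.5+X/4.2,139.5+Y/4.2)
print('ptr tip',tri([t(126,132),s(233,116)])); print('collar',tri([t(68,143),s(210,100)]))
print('wing ends +x',tri([t(530,122),s(378,362)]),'-x',tri([t(541,228),s(292,380)]))
print('wing ends z75',atz(*t(530,122),75),atz(*t(541,228),75))
L=lambda X,Y:('top0',404.5+X/6,179.5+Y/6); M=lambda X,Y:('side0',319.5+(X-360)/3.6,321.5+Y/3.6)
for n,a,b in (('frame',(139,428),(472,94)),('butt',(273,77),(770,100)),('front',(184,322),(562,95))):
    print(n,tri([L(*a),M(*b)]),atz(*L(*a),18))
```

```text
holder [553.   71.7] 5.794354102962847 [ 1.  -0.4  1.1 -0.  -0.4  0.2 -0.7 -0.7  1.5  0.2 -1.7 -2.3]
holder [552.8  73. ] 5.85300170128725 [ 0.4 -0.4  0.6  0.  -1.   0.3]
holder [552.6  69.5] 5.726814450610173 [-0.5  0.1  1.8  1.  -1.5 -1.7]
knob exp [563.1 -27.8  75. ] post [575.  152.4 154. ] ptr [577.3 129.5   0. ] board [553.   71.7  22. ]
ptr tip (array([577.4, 129.5, 117.8]), [np.float64(0.39219759177366453), np.float64(0.3921975917738966)])
collar (array([574.8, 152.8, 114. ]), [np.float64(0.6357199947511369), np.float64(0.6357199947511675)])
wing ends +x (array([584. , -25.5,  76.5]), [np.float64(0.40815141107741343), np.float64(0.4081514110775289)]) -x (array([540.1, -28.7,  80.7]), [np.float64(0.21549411768958282), np.float64(0.21549411768957757)])
wing ends z75 [583.9 -25.4  75. ] [540.7 -28.5  75. ]
frame (array([ 467.2, -246. ,   12.5]), [np.float64(0.30405167228679164), np.float64(0.3040516722868335)]) [ 466.5 -244.8   18. ]
butt (array([ 591.1, -300.2,   13.4]), [np.float64(1.438134940383047), np.float64(1.4381349403831147)]) [ 588.9 -298.3   18. ]
front (array([ 504. , -263.4,   14.6]), [np.float64(0.5985561749912852), np.float64(0.5985561749912146)]) [ 503.1 -262.4   18. ]
```

Holder at (553, 71.7) with yaw 5.8°. Knob axis, post, pointer tip and collar each agree with the text's geometry to about 1 mm, and the wing top's z is 76–80 (text: 75). The lens centre is about (467, -245), its axis points at about 156.5° and its height is plausible. The first move carries the arm part way, with a small test turn for the sign of j6.

```bash
cat >> h.py <<'E'
from scipy.spatial.transform import Rotation as Ro
def plan(p,yaw):
    s=readout.sense();R=s['orientation'];a=np.radians(yaw)
    x=np.array([np.cos(a),np.sin(a),0]);y=np.array([0,0,-1.]);T=np.column_stack([x,y,np.cross(x,y)])
    print('t',s['time_s'],'pos',s['eef_pos'].round(1),'yaw',np.degrees(np.arctan2(R[1,0],R[0,0])).round(2),'j',s['joint_pos'].round(1),'open',round(s['opening'],1),'F',s['ft_force'].round(1))
    print('units',(R.T@(np.array(p)-s['eef_pos'])/30).round(3),'rot',Ro.from_matrix(R.T@T).as_rotvec(degrees=True).round(2))
E
python3 -c "
from h import *
plan([563,-27.5,200],95.8)"
```

```text
t 0.1 pos [212.9 479.5 244.7] yaw 66.06 j [66.1 13.7 -0.8 75.6 -0.  90. ] open 85.3 F [-1.4 -0.6 -0. ]
units [-10.709   1.506 -17.524] rot [-2.000e-02 -2.974e+01 -8.000e-02]
```

>>> send_rows(increments="-1.07 0.15 -1.75 0 -5 0 0; -2.1 0.3 -3.5 0 -10 0 0; -3.2 0.45 -5.2 0 -10 0 0; -4.3 0.6 -7 0 -10 0 0; -4.3 0.6 -7 0 -10 0 0")

```text
time_s: 0.6
eef_pos: [353.0, 274.5, 226.6]
orientation: [[0.241, -0.001, -0.971], [0.971, -0.001, 0.241], [-0.002, -1.0, 0.0]]
ft_force: [0.6, 0.4, 0.1]
opening: 85.5
```

```bash
python3 -c "
from h import *
plan([563,-27.5,200],95.8)"
```

```text
t 0.6 pos [353.  274.5 226.6] yaw 76.08 j [ 37.9   6.5 -12.5  71.   -0.   51.8] open 85.5 F [0.6 0.4 0.1]
units [-8.084  0.897 -9.217] rot [ -0.03 -19.72  -0.08]
```

>>> send_rows(increments="-1.0 0.11 -1.15 0 -3 0 0.3; -2 0.22 -2.3 0 -6 0 0.3; -3 0.33 -3.5 0 -9 0 0.3; -4 0.45 -4.6 0 -12 0 0.3; -5 0.56 -5.8 0 -15 0 0.3; -6 0.67 -6.9 0 -17 0 0.3; -7 0.78 -8 0 -19.7 0 0.3; -8.08 0.9 -9.22 0 -19.7 0 0.3; -8.08 0.9 -9.22 0 -19.7 0 0.3; -8.08 0.9 -9.22 0 -19.7 0 0.3")

```text
time_s: 1.6
eef_pos: [563.1, -28.4, 199.0]
orientation: [[-0.098, -0.002, -0.995], [0.995, -0.001, -0.098], [-0.001, -1.0, 0.003]]
ft_force: [0.6, -0.1, -0.2]
opening: 59.8
```

Run:
```python
from h import *
plan([563,-27.5,63],95)
snap('side','s1');snap('top','t1')
a=crop('s1',290,100,420,270,3.4)
b=crop('t1',260,140,380,260,4.5)
h=max(a.shape[0],b.shape[0]);f=lambda i:cv2.copyMakeBorder(i,0,h-i.shape[0],0,0,0)
o=np.hstack([f(a),f(b)]);print(o.shape);cv2.imwrite('pics/c4.png',o[:600,:800] if o.shape[1]<=800 else cv2.resize(o,(800,int(o.shape[0]*800/o.shape[1]))))
```

```text
t 1.6 pos [563.1 -28.4 199. ] yaw 95.65 j [-2.9 18.6 -0.7 70.9 -0.1 -8.5] open 59.8 F [ 0.6 -0.1 -0.2]
units [ 0.034  4.532 -0.013] rot [-0.15  0.65 -0.05]
(578, 982, 3)
```

>>> send_rows(increments="0.03 1.4 0 0 0 0 0.4; 0.03 2.8 0 0 0 0 0.4; 0.03 3.8 0 0 0 0 0.4; 0.03 4.53 0 0 0 0 0.4; 0.03 4.53 0 0 0 0 0.4; 0.03 4.53 0 0 0 0 0.4")

```text
time_s: 2.3
eef_pos: [562.0, -25.2, 64.5]
orientation: [[-0.102, -0.002, -0.995], [0.995, -0.001, -0.102], [-0.001, -1.0, 0.002]]
ft_force: [-0.2, 0.1, 0.5]
opening: 51.0
```

>>> send_rows(increments="0 0 0 0 0 0 0.7; 0 0 0 0 0 0 0.8; 0 0 0 0 0 0 0.9; 0 0 0 0 0 0 1; 0 0 0 0 0 0 1; 0 0 0 0 0 0 1; 0 0 0 0 0 0 1; 0 0 0 0 0 0 1", force=50)

```text
time_s: 3.1
eef_pos: [563.0, -26.6, 66.2]
orientation: [[-0.101, 0.001, -0.995], [0.995, -0.004, -0.101], [-0.004, -1.0, -0.001]]
ft_force: [-1.3, -7.2, 7.5]
opening: 10.9
```

Run:
```python
from h import *
plan([563,-27.5,63],95)
snap('side','s2');snap('top','t2')
a=crop('s2',290,100,420,270,3.4)
b=crop('t2',260,140,380,260,3.4)
h=max(a.shape[0],b.shape[0]);f=lambda i:cv2.copyMakeBorder(i,0,h-i.shape[0],0,0,0)
o=np.hstack([f(a),f(b)]);cv2.imwrite('pics/c5.png',cv2.resize(o,None,fx=.92,fy=.92))
```

```text
t 3.1 pos [563.  -26.6  66.2] yaw 95.81 j [ -2.6  24.  -13.3  52.6  -0.2  -8.4] open 10.9 F [-1.3 -7.2  7.5]
units [-0.029  0.106  0.003] rot [ 0.05  0.81 -0.22]
```

View pics/c5.png

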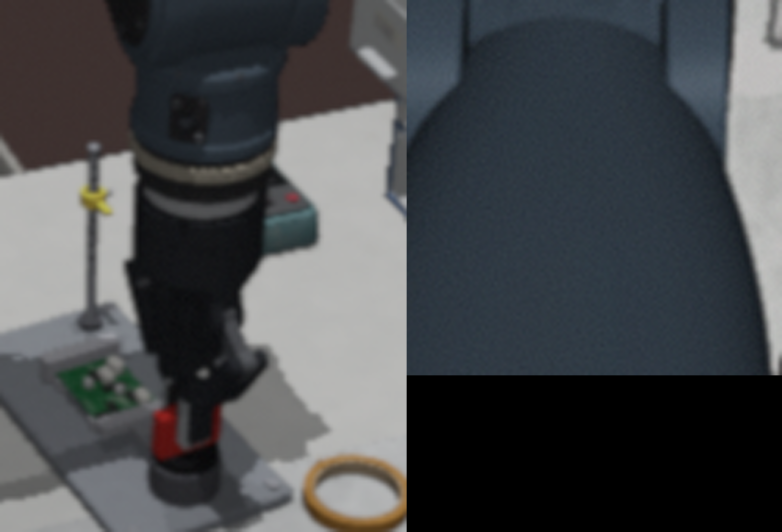

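The pads have closed on the wing (opening 10.9) with only small forces. Next I turn the knob clockwise.

>>> send_rows(increments="0 0 0 0 7 0 1; 0 0 0 0 14 0 1; 0 0 0 0 21 0 1; 0 0 0 0 28 0 1; 0 0 0 0 35 0 1; 0 0 0 0 42 0 1; 0 0 0 0 49 0 1; 0 0 0 0 56 0 1; 0 0 0 0 62 0 1; 0 0 0 0 67 0 1; 0 0 0 0 69 0 1; 0 0 0 0 69 0 1")

```text
time_s: 4.4
eef_pos: [563.2, -26.7, 66.2]
orientation: [[0.893, 0.002, -0.451], [0.451, -0.004, 0.893], [-0.0, -1.0, -0.004]]
ft_force: [-0.2, 0.8, -6.3]
opening: 10.9
```

Run:
```python
from h import *
plan([563,-27.5,66],27)
print(readout.sense()['wrist_torque'])
```

```text
t 4.4 pos [563.2 -26.7  66.2] yaw 26.78 j [ -2.6  24.  -13.3  52.6  -0.2  60.6] open 10.9 F [-0.2  0.8 -6.3]
units [-0.018  0.008 -0.021] rot [ 0.23 -0.22 -0.02]
[ 0.03083376 -0.49510803  0.04818792]
```

>>> send_rows(increments="0 0 0 0 0 0 0.8; 0 0 0 0 0 0 0.5; 0 0 0 0 0 0 0.4; 0 0 0 0 0 0 0.4; 0 -0.5 0 0 0 0 0.4; 0 -1.5 0 0 0 0 0.4; 0 -3 0 0 0 0 0.4; 0 -4 0 0 0 0 0.4; 0 -4 0 0 0 0 0.4")

```text
time_s: 5.3
eef_pos: [565.2, -26.3, 190.8]
orientation: [[0.893, 0.009, -0.451], [0.451, -0.004, 0.893], [0.006, -1.0, -0.008]]
ft_force: [-0.2, -0.2, 0.1]
opening: 51.1
```

Run:
```python
from h import *
plan([525.5,-270.7,120],66.5)
```

```text
t 5.3 pos [565.2 -26.3 190.8] yaw 26.8 j [-2.6 18.5 -2.  69.  -0.2 60.6] open 51.1 F [-0.2 -0.2  0.1]
units [-4.87   2.382 -6.656] rot [  0.54 -39.7    0.19]
```

>>> send_rows(increments="-0.9 0.2 -1.2 0 -7 0 0.4; -1.8 0.6 -2.4 0 -14 0 0.4; -2.7 1 -3.6 0 -21 0 0.4; -3.6 1.5 -4.8 0 -28 0 0.4; -4.5 2 -6 0 -35 0 0.4; -4.87 2.4 -6.66 0.5 -39.7 0.2 0.4; -4.87 2.4 -6.66 0.5 -39.7 0.2 0.4; -4.87 2.4 -6.66 0.5 -39.7 0.2 0.4; -4.87 2.4 -6.66 0.5 -39.7 0.2 0.4")

```text
time_s: 6.2
eef_pos: [525.7, -269.9, 119.7]
orientation: [[0.399, 0.001, -0.917], [0.917, -0.0, 0.399], [-0.0, -1.0, -0.001]]
ft_force: [-0.2, -0.1, 0.6]
opening: 51.1
```

Run:
```python
from h import *
plan([525.5,-270.7,17],66.5)
snap('side','s3');snap('top','t3')
a=crop('s3',280,130,400,280,4);b=crop('s3',320,270,450,400,3)
h=600;f=lambda i:cv2.copyMakeBorder(i,0,h-i.shape[0],0,0,0)
o=np.hstack([f(a)[:, :450],f(b)[:, :350]]);cv2.imwrite('pics/c6.png',o)
```

```text
t 6.2 pos [ 525.7 -269.9  119.7] yaw 66.48 j [-27.2  23.8  -4.8  61.4  -0.   -3.7] open 51.1 F [-0.2 -0.1  0.6]
units [-2.700e-02  3.423e+00 -1.000e-03] rot [ 0.04 -0.02 -0.01]
```

View pics/c6.png

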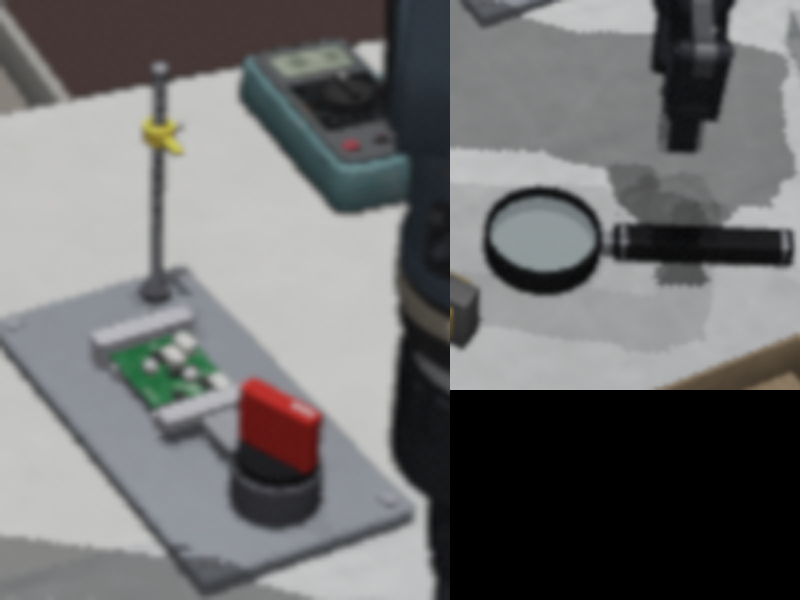

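The wing stays turned over and the jaw sits against the board, with the board and collar unmoved. The black lens is undisturbed below the gripper. Now I descend and grip it.

>>> send_rows(increments="-0.03 1 0 0 0 0 0.5; -0.03 2 0 0 0 0 0.5; -0.03 2.8 0 0 0 0 0.5; -0.03 3.2 0 0 0 0 0.5; -0.03 3.42 0 0 0 0 0.5; -0.03 3.42 0 0 0 0 0.5; -0.03 3.42 0 0 0 0 0.5")

```text
time_s: 7.0
eef_pos: [526.5, -270.8, 18.5]
orientation: [[0.398, 0.003, -0.917], [0.917, -0.001, 0.398], [-0.0, -1.0, -0.003]]
ft_force: [-0.7, -0.8, -0.3]
opening: 43.0
```

Run:
```python
from h import *
plan([525.5,-270.7,17],66.5)
s=lambda X,Y:('s3',279.5+X/4,129.5+Y/4)
a,b=atz(*s(246,383),75),atz(*s(316,418),75)
print(a,b,np.degrees(np.arctan2(*(b-a)[1::-1])), np.linalg.norm(b-a))
```

```text
t 7.0 pos [ 526.5 -270.8   18.5] yaw 66.56 j [-27.2  29.1 -12.6  48.1  -0.   -3.8] open 43.0 F [-0.7 -0.8 -0.3]
units [-0.01   0.049  0.032] rot [ 0.17  0.06 -0.02]
[553.03390904  -9.86382064  75.        ] [572.53546774 -46.39103172  75.        ] -61.902631205724845 41.40710012014091
```

>>> send_rows(increments="0 0.08 0.03 0 0 0 0.6; 0 0.08 0.03 0 0 0 0.7; 0 0.08 0.03 0 0 0 0.8; 0 0.08 0.03 0 0 0 0.9; 0 0.08 0.03 0 0 0 1; 0 0.08 0.03 0 0 0 1; 0 0.08 0.03 0 0 0 1; 0 0.08 0.03 0 0 0 1; 0 0.08 0.03 0 0 0 1", force=35)

```text
time_s: 7.9
eef_pos: [526.0, -270.8, 16.7]
orientation: [[0.398, 0.003, -0.917], [0.917, -0.002, 0.398], [-0.001, -1.0, -0.004]]
ft_force: [-1.1, -0.7, 5.9]
opening: 15.5
```

>>> send_rows(increments="0 -0.3 0 0 0 0 1; 0 -0.8 0 0 0 0 1; 0 -1.5 0 0 0 0 1; 0 -2.5 0 0 0 0 1; 0 -3.5 0 0 0 0 1; 0 -4.5 0 0 0 0 1; 0 -5 0 0 0 0 1; 0 -5 0 0 0 0 1; 0 -5 0 0 0 0 1")

```text
time_s: 8.8
eef_pos: [525.3, -270.3, 166.5]
orientation: [[0.398, 0.003, -0.917], [0.917, -0.002, 0.398], [-0.001, -1.0, -0.004]]
ft_force: [-0.0, 0.8, -0.7]
opening: 15.3
```

Run:
```python
from h import *
plan([613,47,150],66.5)
snap('side','s4');snap('top','t4')
o=np.hstack([crop('s4',290,190,450,370,3),crop('t4',390,170,480,290,3.5)[:420].copy() if 0 else cv2.copyMakeBorder(crop('t4',390,170,480,290,3.5),0,120,0,0,0)])
print(o.shape);cv2.imwrite('pics/c7.png',o)
```

```text
t 8.8 pos [ 525.3 -270.3  166.5] yaw 66.55 j [-27.2  21.9  -0.6  67.3  -0.   -3.8] open 15.3 F [-0.   0.8 -0.7]
units [10.867  0.539  1.53 ] rot [ 0.23  0.05 -0.03]
(540, 795, 3)
```

View pics/c7.png

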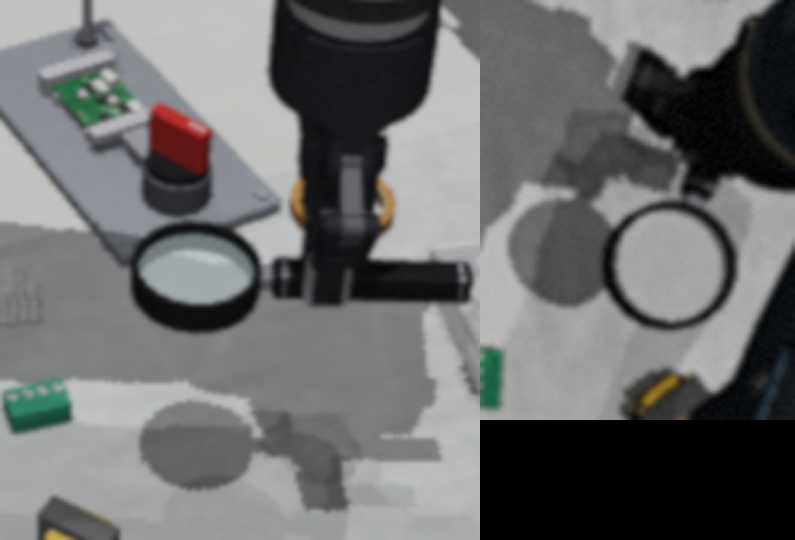

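Run:
```python
from h import *
p,r=tri([('s4',355.2,278.8),('t4',443.8,244.9)]);print('rim top ctr',p,r,'off',p-[525.3,-270.3,166.5])
# handle levelness: butt end vs front, side rays intersected with vertical plane through handle axis
d=np.array([-.917,.399,0]);n=np.array([.399,.917,0])
for X,Y in((280,259),(470,263),(280,298),(470,301)):
    o,q=ray('s4',289.5+X/3,189.5+Y/3); print(o+q*(n@(np.array([525.3,-270.3,0])-(n*8 if Y>280 else 0)-o))/(n@q))
```

```text
rim top ctr [ 467.4102766  -243.94564266  163.38461354] [np.float64(0.3559989208553359), np.float64(0.35599892085553214)] off [-57.8897234   26.35435734  -3.11538646]
[ 504.64871771 -261.31432755  171.74905785]
[ 591.16458906 -298.95863799  172.25004109]
[ 502.41717208 -269.06823518  152.81344989]
[ 589.35605777 -306.89660529  154.0088896 ]
```

Lens lifted, level in the grip to about 0.5 mm over the handle, and held at about x = 24 mm. I carry it over the board at height first.

>>> send_rows(increments="0.5 0 0.07 0 0 0 1; 1.4 0 0.2 0 0 0 1; 2.5 0 0.36 0 0 0 1; 3.7 0 0.53 0 0 0 1; 4.9 0 0.7 0 0 0 1; 6.1 0 0.88 0 0 0 1; 7.3 0 1.05 0 0 0 1; 8.4 0 1.2 0 0 0 1; 9.4 0 1.36 0 0 0 1; 10.2 0 1.47 0 0 0 1; 10.6 0 1.53 0 0 0 1; 10.8 0 1.56 0.23 0 0 1")

```text
time_s: 10.1
eef_pos: [610.4, 47.2, 164.5]
orientation: [[0.396, -0.004, -0.918], [0.918, 0.0, 0.397], [-0.001, -1.0, 0.004]]
ft_force: [-0.1, -1.3, -0.4]
opening: 14.9
```

>>> send_rows(increments="0 0.4 0 0 0 0 1; 0 0.8 0 0 0 0 1; 0 1.1 0 0 0 0 1; 0 1.3 0 0 0 0 1; 0 1.37 0 0 0 0 1; 0 1.37 0 0 0 0 1; 0 1.37 0 0 0 0 1")

```text
time_s: 10.8
eef_pos: [610.5, 47.0, 123.7]
orientation: [[0.397, -0.003, -0.918], [0.918, 0.0, 0.397], [-0.001, -1.0, 0.003]]
ft_force: [-0.2, -0.1, 0.2]
opening: 15.1
```

Run:
```python
from h import *
plan([611.5,45.7,125],66.5); print(readout.sense()['orientation'])
snap('side','s5');snap('top','t5')
cv2.imwrite('pics/c8a.png',crop('s5',270,130,400,260,4.6));cv2.imwrite('pics/c8b.png',crop('t5',215,165,335,255,6))
print(proj('s5',[553,71.7,117]),proj('t5',[553,71.7,117]))
```

```text
t 10.8 pos [610.5  47.  123.7] yaw 66.62 j [ 4.4 25.7 -1.  63.5  0.  27.8] open 15.1 F [-0.2 -0.1  0.2]
units [-0.027 -0.043 -0.048] rot [-0.17  0.12 -0.05]
[[ 3.96763490e-01 -3.00733198e-03 -9.17915949e-01]
 [ 9.17920517e-01  4.16377959e-04  3.96764101e-01]
 [-8.11001397e-04 -9.99995391e-01  2.92569529e-03]]
[324.79924479 184.56751369] [269.94340956 207.30168413]
```

View pics/c8a.png

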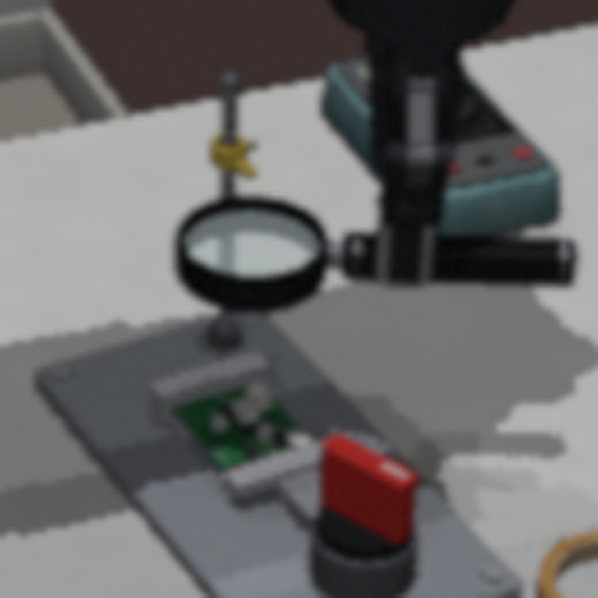

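View pics/c8b.png

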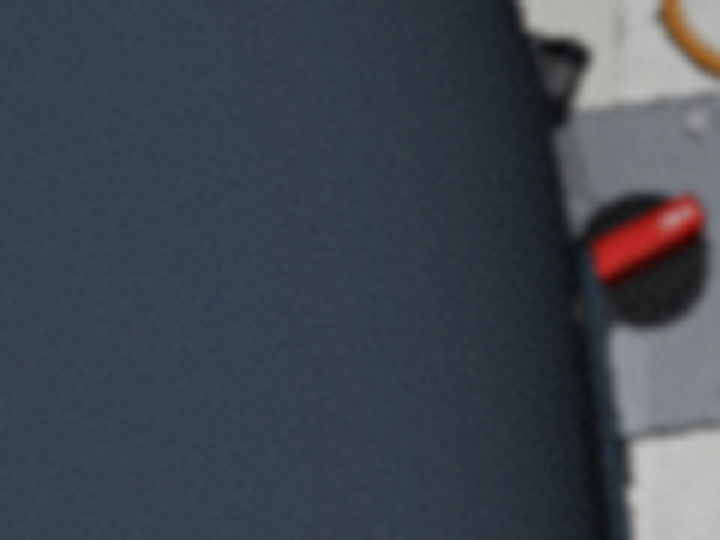

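Run:
```python
from h import *
from scipy.optimize import least_squares
np.set_printoptions(precision=2,suppress=True)
def H(q,x,y,z): c,s=np.cos(q[2]),np.sin(q[2]); return np.array([q[0]+c*x-s*y,q[1]+s*x+c*y,z])
qs=(552.6,69.5,np.radians(5.73));qm=(553,71.7,np.radians(5.79));qt=(552.8,73,np.radians(5.85))
s0=lambda X,Y:np.array((269.5+X/4.2,139.5+Y/4.2)); s5=lambda X,Y:np.array((269.5+X/4.6,129.5+Y/4.6))
for n,q in(('side',qs),('mean',qm)):
    print(n,'posttop px',proj('s5',H(q,30,78,154)),'seen',s0(210,26),s5(229,75))
    for px in (s0(233,116),s5(256,174)):
        r=least_squares(lambda z:proj('s5',H(q,30,55,z[0]))-px,[115]);print(' tip z',r.x,r.fun)
    r=least_squares(lambda z:proj('s5',H(q,30,78,z[0]))-s0(210,100),[115]);print(' collar z',r.x,r.fun)
    for nm,(x,y,z) in dict(jawfar=(0,0,22)).items(): print(' board px',proj('s5',H(q,x,y,z)))
r=least_squares(lambda z:proj('t5',H(qt,30,55,z[0]))-(239.7,195.9),[115]);print('top tip z',r.x,r.fun)
t=np.linspace(0,2*np.pi,200)
def sil(c):
    P=np.array([proj('s5',np.array(c)+[33*np.cos(a),33*np.sin(a),h]) for a in t for h in(-9,9)])
    return P[:,0].min(),P[:,0].max(),P[:,1].min(),P[:,1].max()
c=[610.5-58.8,47+26,116];print('sil model at kin',c,sil(c),'seen',s5(177,197),s5(328,311))
c=H(qs,0,0,116);print('sil at board per side cam',sil(c))
```

```text
side posttop px [319.98 146.98] seen [319.5  145.69] [319.28 145.8 ]
 tip z [119.26] [0.06 0.  ]
 tip z [118.78] [-0.12 -0.  ]
 collar z [115.62] [0.13 0.  ]
 board px [323.93 224.04]
mean posttop px [319.7  146.43] seen [319.5  145.69] [319.28 145.8 ]
 tip z [117.91] [-0.23 -0.01]
 tip z [117.43] [-0.41 -0.01]
 collar z [114.29] [-0.16 -0.  ]
 board px [323.69 223.39]
top tip z [114.78] [-0.29  0.3 ]
sil model at kin [551.7, 73, 116] (np.float64(307.01001034631867), np.float64(340.97216354824417), np.float64(171.79162822427918), np.float64(198.21255230067126)) seen [307.98 172.33] [340.8  197.11]
sil at board per side cam (np.float64(308.0963282532432), np.float64(342.13040188494625), np.float64(172.5914469921157), np.float64(199.0887281529748))
```

>>> send_rows(increments="-0.03 -0.03 -0.04 -0.15 0 0 1; -0.03 -0.03 -0.04 -0.15 0 0 1; -0.03 -0.03 -0.04 -0.15 0 0 1; -0.03 -0.03 -0.04 -0.15 0 0 1; -0.03 -0.03 -0.04 -0.15 0 0 1; -0.03 -0.03 -0.04 -0.15 0 0 1; -0.03 -0.03 -0.04 -0.15 0 0 1; -0.03 -0.03 -0.04 -0.15 0 0 1; -0.03 -0.03 -0.04 -0.15 0 0 1; -0.03 -0.03 -0.04 -0.15 0 0 1")

```text
time_s: 11.9
eef_pos: [611.3, 45.9, 124.7]
orientation: [[0.397, -0.0, -0.918], [0.918, -0.001, 0.397], [-0.001, -1.0, 0.0]]
ft_force: [-0.1, -0.1, -1.3]
opening: 15.5
```

Run:
```python
from h import *
plan([611.5,45.7,124.4],66.5); s=readout.sense();print(s['qvel'].round(2),s['orientation'].round(3))
snap('side','s6');cv2.imwrite('pics/c9.png',crop('s6',270,130,400,260,4.6))
```

```text
t 11.9 pos [611.3  45.9 124.7] yaw 66.64 j [ 4.3 25.6 -0.9 63.5 -0.  27.7] open 15.5 F [-0.1 -0.1 -1.3]
units [-0.002  0.011 -0.009] rot [-0.01  0.14 -0.04]
[ 0.12 -0.1   0.03  0.02  0.02 -0.08] [[ 0.397 -0.    -0.918]
 [ 0.918 -0.001  0.397]
 [-0.001 -1.     0.   ]]
```

View pics/c9.png

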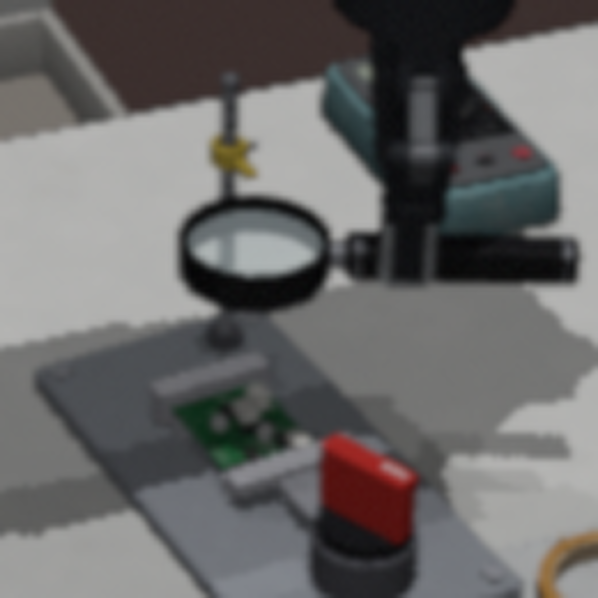

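The lens is level and still over the board, the wing stays over, and the collar and board are unmoved. Handing in.

```bash
python3 -c "
from station import manip; print(manip.close_job())"
```

```text
the job is handed in; nothing more can be done
None
```

I turned the red knob clockwise past its detent, then picked up the black hand lens. I handed in at about 12 s of the 64 s allowed, with the lens still held over the middle of the board.

**Last checks**
- **Knob:** after release the wing stayed at about -62° in the side image. The stop should be at -63°, so it is locked, and the jaw stands against the board.
- **Lens position:** by arm readings the lens centre is at about (552.5, 72, 117) mm, against a measured board middle of (553, 72) mm. The tool is level to about 0.1° and the joints are at rest.
- **Grip:** opening is 15.5 mm at 35 N, and the force on the tool is near zero.
- **Collar, board and small things:** the collar and board look unmoved in the last picture. None of the small things was touched as far as the pictures show, but I did not measure them again.

**Where the checks disagreed**
- **Pointer height:** the top camera gave about 115 mm, and the side camera about 117–119 mm. The side camera reads about 1–2 mm high at the post top, so I settled on about 116–117 mm.
- **Holder position:** the two cameras differ by about 3.5 mm in y, and I used a combined fit of both.
- **Final position:** the arm blocked the top camera at the end. The lens position over the board therefore rests on the arm readings and the side view only.

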